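# Load the X-ray analyser and hold its hood half down

### The arm

A 7-joint arm with a two-finger parallel gripper is mounted at the origin on the work surface. World frame = base frame: x ahead of the robot, y to its left, z up, the work surface at z = 0. Lengths are in m, angles in degrees, forces in N, time in s.
With the tool pointing down it reaches from about 0.35 to 0.775 m from the base axis. Payload 3.1 kg.
Tool frame: the origin (TCP) lies on the centre line of the jaws, within the pads' length; the fingertips stand 17 mm ahead of it and the grasp point (between the pads) lies 2 mm behind it (robot.tip_reach is the distance from the TCP to the fingertips, in m); z points along the fingers, y is the line along which they close (so a half turn about z gives the same grasp; the last joint's range is limited). The gripper opens to 85 mm and grips with 20 to 120 N. Pads are 22 mm wide; open, the fingers measure 114 mm over their backs; the gripper's body (76 mm by 85 mm) begins 54 mm behind the grasp point. The pads swing forward as they close: fully open they stand 13 mm farther back than shut.
Start: joints at [-75.327, 17.813, 0.802, 86.603, -0.252, 75.585, -1.558], TCP at [0.161, 0.526, 0.248] pointing down, gripper open.
Joint ranges: [-154.91, 154.91], [-16.99, 109.72], [-72.82, 74.43], [7.12, 147.25], [-82.49, 262.49], [11.32, 116.49], [-174.64, 174.64]. Speed limits (degrees/s): [159.86, 159.86, 180, 180, 180, 180, 180].

### API

Orientations are given as [roll, pitch, yaw] about the fixed x, y, z axes, in that order (R = Rz(yaw) Ry(pitch) Rx(roll)).
In Python, from station import robot, fingers, vision, workorder, recognise gives the robot as it stands. Calls block until the motion is done:
- robot.move_to(position, orientation): joint-space move of the TCP to a pose.
- robot.line_to(position, orientation=None, velocity=0.15, f_stop=None): straight line of the TCP; orientation=None keeps the orientation; velocity is the mean speed in m/s. With f_stop (N) it stops when the force on the tool has changed by that much, and returns True; else False.
- robot.move_j(angles): joint-space move.
- fingers.gripper_to(opening, force=None): opening from 0.0 (shut) to 1.0 (fully open); force is the grip in N (None keeps the last); returns when the fingers have stopped.
- robot.pause(seconds).
- robot.inverse_kinematics(position, orientation): joint angles nearest the present ones, or None.
- vision.grab_frame(name): name is "side" or "top"; returns the picture (420x560x3 uint8, red, green, blue); there is no depth.
- vision.calibration(name): a dict with "mtx" (3x3 intrinsics, pixels), "extrinsics" (4x4, takes a point from world to camera coordinates). Camera axes: x right, y up, looking along -z (the intrinsics and any distortion apply to the point x, -y, -z); pixel columns grow to the right and rows downward; lengths in m; the calibration is good to about 2 mm. A picture is of the moment at which its call begins. calibration takes no time and is no camera call.
A pose or a line that the arm cannot do raises robot.PlanningError and nothing moves.
- workorder.close_job(): hands the job in, once; it reports no verdict.
Trained networks look in the newest picture that a camera, given by its name, has taken for a name from the list of things; names that differ only in an ending like _2 or _b are one class to them, and where a whole thing is asked for, a point or a joint stands for the part that bears it (a point fixed in the world has none). Each returns a list of dicts, best first, with "p" (0 to 1); they miss things now and then, are a little off and sometimes report something else, mostly with a low value. They report only what shows in the picture. A call takes as long as a camera call. They do not tell look-alikes from the thing itself.
- recognise(label, camera): "rect" ([centre column, centre row, width, height] in pixels, round what is visible of it).
Readings, each from a call of its own:
- robot.current_time_s(): time.
- robot.current_joint_positions(): joint angles.
- robot.current_dq(): joint speeds.
- robot.current_joint_torque(): joint torques, N m.
- robot.current_tool_pos(): TCP position.
- robot.current_eef_rot(): TCP orientation.
- robot.current_contact_force(): force on the tool from outside, world axes, zero at the start.
- robot.current_torque(): the same for the moment, N m.
- robot.current_finger_gap(): opening from 0.0 (shut) to 1.0 (fully open).
Only numpy, scipy, OpenCV 4.12 (cv2) and the standard library are available. Lean on these libraries where they do the work, as an engineer would, in place of code of your own. Each camera call takes 0.05 s, during which the arm holds its last target. There are 200 camera calls.

### The job

Take the brass disc out of the sample tray and set it down gently, without dropping it, flat and centred on the small raised measuring ring inside the open X-ray analyser. Then take the hood by its black bar, bring it down to 45 degrees above its closed position so that it shades the sample for the camera check, and finish still holding the bar with the hood steady at that angle: it falls shut if let go, and must not come down below 20 degrees. Leave everything else where it stands.

Things in the scene. Friction and masses are not known exactly. Their poses are not given: they have to be found in the camera images.
- brass_disc_center (a point): Centre (half-way up) of the brass disc: a solid yellow-metal upright cylinder, 40 mm diameter, 30 mm tall, about 0.32 kg, standing in one of four wells of the sample tray; its z axis is the cylinder's axis.
- nose_top (a point): Centre of the top rim of the measuring ring: a steel ring 26 mm outside and 14 mm inside diameter standing 14 mm above the flat deck of the analyser, in the middle of the black mat; the rim lies 119 mm above the table. The disc rests on this rim, overhanging it all round by 7 mm. z up.
- tray: Fixed grey sample tray, a square plate 170 x 170 mm, 14 mm thick, beside the analyser (left or right of it). Origin at the centre of its underside, z up. Four round wells, 44 mm wide and 6 mm deep, lie 42.5 mm either side of the centre in its x and in its y (neighbours 85 mm apart), one disc or cup in each: 22 mm of each stands above the tray.
- analyser: Fixed bench-top X-ray analyser: a white casing with a black deck and a silver hood. Origin on the table under the measuring ring; z up, x from its front (towards the robot) to its rear. Casing 320 mm deep (x) by 280 mm wide (y), deck 105 mm above the table; a low rail along the rear edge rises to 133 mm. The hood, hinged near the rear, is 220 mm wide.
- hood_hinge (a point): Middle of the hood's hinge line, fixed on the analyser 100 mm behind the measuring ring and 112 mm above the table; its y axis is the hinge line, its x axis points to the rear.
- hood_angle (a joint): Hood angle in rad: 0 shut, 0.785 is 45 degrees, 1.70 fully open. It starts fully open, leaning back on its stop past its balance, and stays there by its weight; pulled forward past its balance (near 1.24) it falls shut. Hood and bar weigh 0.58 to 0.9 kg: 1 to 3 N at the bar hold it. The hinge is nearly free: no spring or catch.
- hood_bar_mid (a point): Middle of the hood's grip bar, on its axis: black, round, 16 mm diameter, level, parallel to the hinge line, free over 165 mm between two arms. With the hood at angle q it lies 231 mm x cos(q + 0.078) in front of the hinge line and 231 mm x sin(q + 0.078) above it. It stands 40 mm out from the hood's front edge, so with the hood open it is the topmost part, to be gripped from above.
- hood: The silver and glass hood with its bar: origin on the middle of the hinge line, turning with the hood; shut, its axes are those of the analyser.
- brass_disc: The brass disc itself: origin at the centre of its underside, z up.
- steel_disc_center (a point): Centre of a dark steel disc in the tray, 40 mm diameter, 30 mm tall: leave it.
- alu_disc_center (a point): Centre of a pale aluminium disc in the tray, 40 mm diameter, 30 mm tall: leave it.
- sample_cup_center (a point): Centre of a white sample cup with a blue cap in the tray, 41 mm diameter, 30 mm tall: leave it.
- solvent_bottle: White solvent bottle with a blue cap, 64 mm diameter, 160 mm tall, on the table; origin at its foot: leave it.
- beaker: Glass beaker, 66 mm diameter, 85 mm tall, on the table; origin at its foot: leave it.
- dust_brush: Dust brush lying on the table, 180 mm long: leave it.
- clamp_ring: Flat steel ring, 70 mm diameter, 12 mm tall, on the table; origin at its foot: leave it.
Not all that is in view belongs to the job. Several things have the shape of the brass_disc; the one meant has the colours described above.

How it is judged:
By the outcome, as a careful person would: the job done as asked, in the order asked, and still so for the second after the job is handed in, while the arm keeps its last pose, push and grip.
It also fails if it takes over 67 s, if anything falls off the work surface, if the arm or the gripper's body presses on something with over 40 N, if the wrist force passes 120 N, or if a joint passes its speed limit or range.

## Working session

There is one attempt and no reset: what is moved stays moved. The work goes in short steps, each a Python script; the robot and the scene stay as the last script left them, time stands still between calls to the robot, and variables do not carry over. Pictures are saved under pics/ and viewed, on a budget of 10 in all, crops included, one or two more only if the job needs it, and the job is handed in when it is done.

```bash
mkdir -p pics; ls; python3 - <<'E'
from station import robot, fingers, vision, workorder, recognise
import cv2
for n in("side","top"):
    im=vision.grab_frame(n); cv2.imwrite(f"pics/{n}0.png",im[:,:,::-1])
    c=vision.calibration(n); print(n,c)
    for l in ("brass_disc","nose_top","hood_bar_mid","tray","analyser"):
        try: print(l,[(r["rect"],r["p"]) for r in recognise(l,n)][:5])
        except Exception as e: print(l,e)
print(robot.current_time_s(),robot.current_tool_pos(),robot.current_eef_rot())
E
```

```text
pics
side {'mtx': array([[483.30043325,   0.        , 274.9662985 ],
       [  0.        , 483.30043325, 205.48052962],
       [  0.        ,   0.        ,   1.        ]]), 'extrinsics': array([[ 0.86282711, -0.50543776, -0.00787712, -0.41075733],
       [ 0.38688939,  0.65026499,  0.65381346, -0.26920553],
       [-0.3253398 , -0.56717555,  0.75661477, -1.21589759],
       [ 0.        ,  0.        ,  0.        ,  1.        ]])}
brass_disc [([366.6, 260.1, 16.3, 18.2], 0.78), ([335.6, 288.4, 14.4, 20.2], 0.68), ([349.4, 337.5, 17.2, 22.2], 0.68), ([368.1, 317.4, 19.6, 17.9], 0.67)]
nose_top [([249.7, 148.1, 152.9, 177.8], 0.73)]
hood_bar_mid [([286.4, 117.8, 74.8, 108.3], 0.61), ([321.3, 261.4, 17.2, 15.5], 0.17)]
tray [([236.4, 112.8, 25.0, 44.5], 0.71), ([313.5, 286.4, 86.7, 77.6], 0.65)]
analyser [([250.2, 147.8, 147.6, 175.9], 0.65), ([288.6, 112.4, 71.1, 105.3], 0.38)]
top {'mtx': array([[522.94502505,   0.        , 278.27266861],
       [  0.        , 522.94502505, 212.56413367],
       [  0.        ,   0.        ,   1.        ]]), 'extrinsics': array([[ 1.36644995e-02, -9.99905460e-01, -1.53350390e-03,
        -4.99414557e-03],
       [ 9.96104809e-01,  1.34789171e-02,  8.71408537e-02,
        -4.90310645e-01],
       [-8.71119455e-02, -2.71826676e-03,  9.96194820e-01,
        -1.78537623e+00],
       [ 0.00000000e+00,  0.00000000e+00,  0.00000000e+00,
         1.00000000e+00]])}
brass_disc [([339.4, 168.4, 15.0, 12.9], 0.67), ([152.4, 225.3, 19.7, 20.7], 0.29)]
nose_top [([221.9, 199.9, 97.5, 123.7], 0.89)]
hood_bar_mid [([208.9, 156.8, 73.4, 43.1], 0.87), ([217.4, 198.4, 99.4, 121.0], 0.46)]
tray [([334.6, 214.6, 54.7, 54.5], 0.94)]
analyser [([220.1, 199.6, 98.9, 123.0], 0.78)]
0.6 [0.16136461 0.52579861 0.24830824] [1.79999393e+02 1.27719595e-03 1.62940059e+02]
```

```bash
python3 - <<'E'
import cv2
a=cv2.imread("pics/top0.png")[110:300,130:390]; b=cv2.imread("pics/side0.png")[40:380,150:430]
cv2.imwrite("pics/top0c.png",cv2.resize(a,None,fx=3,fy=3,interpolation=cv2.INTER_CUBIC))
cv2.imwrite("pics/side0c.png",cv2.resize(b,None,fx=1.75,fy=1.75,interpolation=cv2.INTER_CUBIC))
E
```

```text
(no output)
```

View pics/top0c.png

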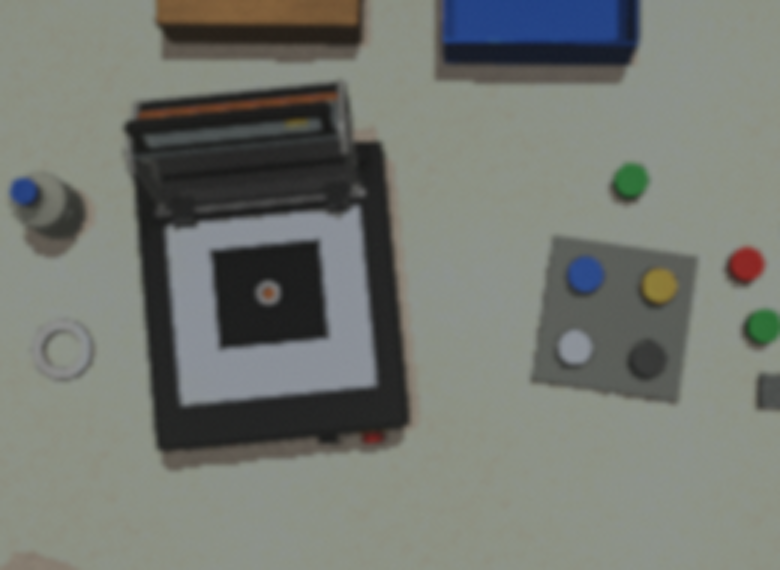

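View pics/side0c.png

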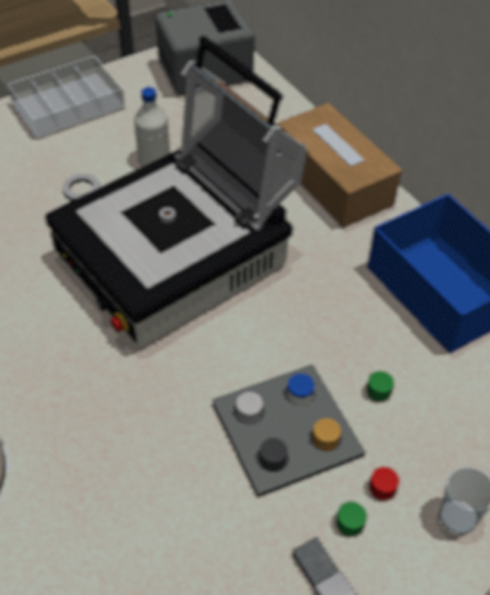

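```bash
cat > h.py <<'E'
from station import robot, fingers, vision, workorder, recognise
import numpy as np, cv2
from scipy.optimize import least_squares
def proj(P,n):
    c=vision.calibration(n); q=c["extrinsics"]@np.append(P,1); q=np.array([q[0],-q[1],-q[2]])
    u=c["mtx"]@q; return u[:2]/u[2]
def onz(uv,z,n):
    return np.append(least_squares(lambda p:proj([p[0],p[1],z],n)-uv,[.5,0]).x,z)
def tri(uvs):
    r=least_squares(lambda P:np.concatenate([proj(P,n)-uv for n,uv in uvs.items()]),[.5,0,.1]); return r.x,np.abs(r.fun).max()
def rgb(n): return vision.grab_frame(n)
def blob(mask,near=None):
    k,l,s,c=cv2.connectedComponentsWithStats(mask.astype(np.uint8))
    o=[(s[i,4],c[i]) for i in range(1,k) if s[i,4]>15]
    return sorted(o,key=lambda t:np.hypot(*(t[1]-near)) if near is not None else -t[0])
E
python3 - <<'E'
from h import *
P={n:cv2.imread(f"pics/{n}0.png") for n in("top","side")}
br={}
for n,near in(("top",(349.7,204.3)),("side",(337,286))):
    h=cv2.cvtColor(P[n],cv2.COLOR_BGR2HSV)
    m=(h[...,0]>12)&(h[...,0]<32)&(h[...,1]>110)&(h[...,2]>70)
    b=blob(m,np.array(near))[:2]; print(n,b); br[n]=b[0][1]
print("brass z.03 top,side",onz(br["top"],.034,"top"),onz(br["side"],.03,"side"))
t=lambda x,y:np.array([x/3+130-.33,y/3+110-.33]); s=lambda x,y:np.array([x/1.75+150-.2,y/1.75+40-.2])
print("brass rough",onz(t(659,283),.036,"top"),onz(s(327,428),.036,"side"))
print("nose",onz(t(268,293),.119,"top"),onz(s(168,213),.119,"side"),tri({"top":t(268,293),"side":s(168,213)}))
c=[onz(t(*p),.014,"top") for p in((555,237),(697,257),(678,402),(532,381))]
print("tray",np.round(c,3),np.mean(c,0),[np.linalg.norm(c[i]-c[i-1]) for i in range(4)],[np.degrees(np.arctan2(*(c[i]-c[i-1])[1::-1])) for i in range(4)])
m=[onz(t(*p),.105,"top") for p in((212,251),(319,241),(328,338),(219,348))]
print("mat",np.round(m,3),np.mean(m,0),[np.degrees(np.arctan2(*(m[i]-m[i-1])[1::-1])) for i in range(4)])
d=[onz(t(*p),.105,"top") for p in((160,450),(410,426),(382,143))]
print("deck",np.round(d,3),[np.degrees(np.arctan2(*(d[i]-d[i-1])[1::-1])) for i in(1,2)])
for n in P:
  f=dict(top=(130,70,70,70),side=(225,45,110,110))[n]
crop=P["side"][45:125,235:325]; cv2.imwrite("pics/bar.png",cv2.resize(crop,None,fx=6,fy=6,interpolation=cv2.INTER_CUBIC))
E
```

```text
top [(np.int32(101), array([349.08910891, 205.00990099])), (np.int32(79), array([422.4556962 , 241.55696203]))]
side [(np.int32(214), array([336.5       , 287.18224299])), (np.int32(152), array([358.18421053, 406.09868421]))]
brass z.03 top,side [ 0.5185634  -0.24119796  0.034     ] [ 0.5156661  -0.24121997  0.03      ]
brass rough [ 0.52183867 -0.24177435  0.036     ] [ 0.5181832 -0.2374101  0.036    ]
nose [0.49633859 0.19549909 0.119     ] [0.49413507 0.19588671 0.119     ] (array([0.49525248, 0.19602103, 0.11851019]), np.float64(0.3427635907042088))
tray [[ 0.576 -0.124  0.014]
 [ 0.555 -0.289  0.014]
 [ 0.387 -0.267  0.014]
 [ 0.409 -0.099  0.014]] [ 0.48172062 -0.19453412  0.014     ] [np.float64(0.16938196894683988), np.float64(0.16614055608446435), np.float64(0.16962241754950702), np.float64(0.16952345383380046)] [np.float64(-8.560324968630528), np.float64(-97.3154630019982), np.float64(172.58414878392043), np.float64(82.58984608640422)]
mat [[0.543 0.26  0.105]
 [0.556 0.142 0.105]
 [0.449 0.13  0.105]
 [0.436 0.249 0.105]] [0.49619488 0.19544748 0.105     ] [np.float64(5.62230966364962), np.float64(-83.84591051930042), np.float64(-173.55549135296457), np.float64(96.03268030941254)]
deck [[0.324 0.311 0.105]
 [0.354 0.039 0.105]
 [0.666 0.075 0.105]] [np.float64(-83.74846840183005), np.float64(6.561642538416185)]
```

```bash
cat >> h.py <<'E'
from scipy.spatial.transform import Rotation as Ro
A=6.1; N=np.array([.4955,.1957,.119]); B=np.array([.5188,-.2415])
def loc(x,y,z): # analyser frame -> world
    return np.append((Ro.from_euler("z",A,degrees=True).apply([x,y,0])+[N[0],N[1],0])[:2],z)
def bar(q): return loc(.1-.231*np.cos(q+.078),0,.112+.231*np.sin(q+.078))
def ori(tilt): return (Ro.from_euler("ZYZX",[A,-tilt,90,180],degrees=True)).as_euler("xyz",degrees=True)
E
python3 - <<'E'
from h import *
f=lambda p,o:(lambda j:None if j is None else np.round(j).astype(int).tolist())(robot.inverse_kinematics(list(p),list(o)))
print(robot.tip_reach,robot.current_time_s(),robot.current_contact_force())
print(f([*B,.034],[180,0,82.5]),f([*B,.2],[180,0,82.5]),f(N+[0,0,.026],[180,0,96.1]),f(N+[0,0,.1],[180,0,96.1]))
print(bar(1.7),bar(.785),ori(0))
for q,t in((1.7,-12),(1.7,0),(1.3,20),(1.,20),(1.,40),(.785,0),(.785,15),(.785,25),(.785,35),(.785,45),(.785,52)): print(q,t,f(bar(q),ori(t)))
print(f(bar(1.7)+[0,0,.1],ori(0)))
E
```

```text
0.017 0.6 [-0.09998315  0.950388    0.7050855 ]
[-10, 40, 48, 99, -35, 57, 45] [-14, 30, 55, 89, -25, 74, 37] [-47, 22, 31, 99, -13, 62, -6] [-47, 18, 30, 93, -9, 71, -9]Traceback (most recent call last):
  File "<stdin>", line 5, in <module>
  File "h.py", line 21, in ori
    def ori(tilt): return (Ro.from_euler("ZYZX",[A,-tilt,90,180],degrees=True)).as_euler("xyz",degrees=True)
                           ~~~~~~~~~~~~~^^^^^^^^^^^^^^^^^^^^^^^^^^^^^^^^^^^^^^
  File "scipy/spatial/transform/_rotation.pyx", line 1413, in scipy.spatial.transform._rotation.Rotation.from_euler
ValueError: Expected axis specification to be a non-empty string of upto 3 characters, got ZYZX
```

```bash
sed -i 's/^def ori.*/def ori(tilt): return (Ro.from_euler("ZY",[A,-tilt],degrees=True)*Ro.from_euler("ZX",[90,180],degrees=True)).as_euler("xyz",degrees=True)/' h.py
python3 - <<'E'
from h import *
f=lambda p,o:(lambda j:None if j is None else np.round(j).astype(int).tolist())(robot.inverse_kinematics(list(p),list(o)))
robot.move_j([25,4,0,86,0,90,0]); fingers.gripper_to(.75,40)
print(robot.current_time_s(),robot.current_tool_pos())
print(f([*B,.034],[180,0,82.5]),f([*B,.12],[180,0,82.5]),f(N+[0,0,.026],[180,0,96.1]),f(N+[0,0,.1],[180,0,96.1]))
print(bar(1.7),bar(.785),ori(0))
for q,t in((1.7,-12),(1.7,0),(1.3,20),(1.,20),(1.,40),(.785,0),(.785,15),(.785,25),(.785,35),(.785,45),(.785,52)): print(q,t,f(bar(q),ori(t)))
print(f(bar(1.7)+[0,0,.1],ori(0)))
im=rgb("top"); h=cv2.cvtColor(im,cv2.COLOR_RGB2HSV)
m=(h[...,0]>12)&(h[...,0]<32)&(h[...,1]>110)&(h[...,2]>70)
print(blob(m,np.array((349,205)))[:1])
E
```

```text
3.7 [ 0.40155688 -0.20584781  0.37384125]
[24, 32, -1, 98, 1, 50, 15] [24, 26, -1, 93, 1, 60, 15] [-1, 23, -29, 97, 12, 63, -28] [-2, 19, -27, 91, 9, 72, -25]
[0.64218701 0.21137632 0.33805891] [0.44559697 0.1903669  0.28751298] [-180.     0.    96.1]
1.7 -12 [-13, 47, -20, 29, 11, 116, -18]
1.7 0 [-9, 35, -23, 50, 13, 97, -21]
1.3 20 [0, 9, -30, 90, 13, 65, -26]
1.0 20 [4, 1, -33, 100, 9, 61, -26]
1.0 40 [20, -13, -46, 117, 9, 35, -28]
0.785 0 [-1, 11, -28, 91, 5, 79, -24]
0.785 15 [4, 0, -33, 104, 7, 63, -25]
0.785 25 [10, -7, -38, 112, 7, 51, -26]
0.785 35 [16, -15, -43, 120, 5, 38, -26]
0.785 45 [-17, -15, -21, 129, 35, 31, -58]
0.785 52 [-35, -16, -10, 135, 61, 32, -85]
[-13, 39, -23, 28, 16, 114, -19]
[(np.int32(102), array([349.11764706, 204.96078431]))]
```

```bash
python3 - <<'E'
from h import *
o=[180,0,82.5]
robot.move_to([*B,.10],o)
print(robot.line_to([*B,.034],None,.12,f_stop=8),robot.current_tool_pos())
fingers.gripper_to(0,40); print("gap",robot.current_finger_gap())
f0=robot.current_contact_force()
robot.line_to([*B,.20],None,.15); print("gap",robot.current_finger_gap(),robot.current_contact_force()-f0)
p=loc(-.0,0,.24); robot.move_to(p,ori(0)); print(robot.current_time_s(),robot.current_tool_pos(),robot.current_joint_positions())
for n in("top","side"): cv2.imwrite(f"pics/h_{n}.png",rgb(n)[:,:,::-1])
a=cv2.imread("pics/h_top.png")[130:270,150:300]; b=cv2.imread("pics/h_side.png")[90:230,180:330]
cv2.imwrite("pics/h.png",cv2.resize(np.hstack([a,b]),None,fx=2.6,fy=2.6,interpolation=cv2.INTER_CUBIC))
E
```

```text
False [ 0.51960018 -0.24185454  0.03496583]
gap 0.4516367076516708
gap 0.45646353729529576 [ 2.1691202  -0.78432815 -7.93589523]
8.8167 [0.49646491 0.19331026 0.23969754] [-10.00066374  17.05676238 -16.93448639  89.5835701    5.19057136
  74.15697337 -21.77093862]
```

View pics/h.png

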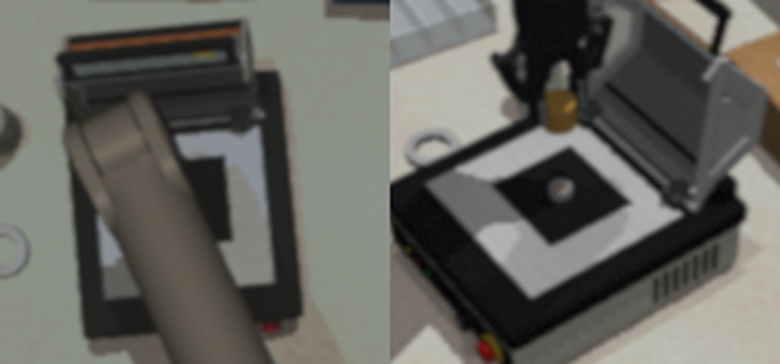

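```bash
cat >> h.py <<'E'
def go(p,v=.1,o=None,**k): # line with correction of the residual error
    p=np.array(p,float); r=robot.line_to(list(p),o,v,**k); robot.pause(.3); return r
def circ(c,z,r,n): return np.array([proj([c[0]+r*np.cos(t),c[1]+r*np.sin(t),z],n) for t in np.linspace(0,2*np.pi,60)])
E
python3 - <<'E'
from h import *
robot.pause(.2); print(robot.current_tool_pos(), robot.current_eef_rot())
p=np.array([N[0],N[1],.165]); go(p,.1); t=robot.current_tool_pos(); print(t)
e=p-t; go(p+e,.05); t=robot.current_tool_pos(); print(t,robot.current_eef_rot(),robot.current_time_s())
im=rgb("side")[:,:,::-1].copy(); cv2.imwrite("pics/p_side.png",im)
h=cv2.cvtColor(im,cv2.COLOR_BGR2HSV); m=(h[...,0]>8)&(h[...,0]<32)&(h[...,1]>110)&(h[...,2]>60)
u=proj([t[0],t[1],t[2]-.012],"side"); print(u,blob(m,u)[:2])
S=8; x0,y0=int(u[0])-35,int(u[1])-30
c=cv2.resize(im[y0:y0+65,x0:x0+75],None,fx=S,fy=S,interpolation=cv2.INTER_CUBIC)
c=np.clip(c.astype(float)*1.6,0,255).astype(np.uint8)
for z,r,col in((t[2]-.027,.02,(0,255,0)),(t[2]+.003,.02,(0,255,0)),(.119,.013,(255,0,255))):
    cc=(N if z==.119 else t)[:2]
    q=((circ(cc,z,r,"side")-[x0,y0]+.5)*S).astype(np.int32); cv2.polylines(c,[q],True,col,1)
cv2.imwrite("pics/p1.png",c)
E
```

```text
[0.49582475 0.19493707 0.2398845 ] [-1.79990446e+02  1.04883394e-02  9.60133067e+01]
[0.49577987 0.19583103 0.16549137]
[0.49520563 0.19561441 0.16449472] [-1.79998160e+02 -2.21120333e-03  9.61013311e+01] 10.8667
[245.54641304 152.9142243 ] [(np.int32(162), array([246.33950617, 153.05555556])), (np.int32(33), array([219.54545455, 223.27272727]))]
```

View pics/p1.png

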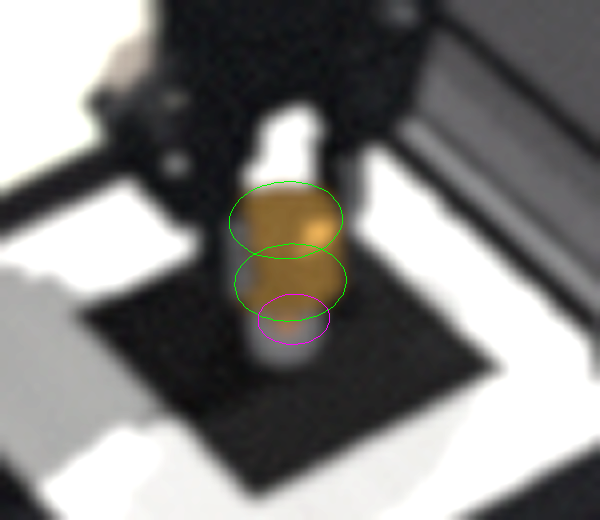

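```bash
python3 - <<'E'
from h import *
a=cv2.imread("pics/side0.png"); b=cv2.imread("pics/p_side.png"); t=cv2.imread("pics/top0.png")
print("side0 ring gray"); print(a[156:173,236:257].mean(2).astype(int))
print("now R"); print(b[144:170,234:262,2]); 
print("top ring"); print(t[199:217,210:230].mean(2).astype(int))
print(proj(N,"side"),proj(N,"top"),proj([N[0],N[1],.105],"side"))
E
```

```text
side0 ring gray
[[ 23  22  24  23  22  23  22  22  23  23  24  23  24  23  23  22  24  23
   23  24  23]
 [ 22  24  24  22  24  22  28  34  40  43  42  37  32  26  23  22  24  22
   23  23  22]
 [ 26  24  23  22  26  33  52  72  84  88  86  78  62  41  27  23  22  24
   24  23  24]
 [ 24  23  21  25  35  60  88 109 117 117 115 112  98  73  43  26  23  24
   22  23  22]
 [ 24  24  22  26  53  88 115 120 111 101 104 113 117  99  61  31  24  22
   24  24  25]
 [ 24  24  24  29  61 103 124 116  92  79  86 106 122 109  70  36  23  22
   22  23  23]
 [ 24  25  25  30  60 101 124 119 101  92  98 115 122 107  71  36  23  22
   23  24  22]
 [ 22  24  25  25  47  83 110 120 117 115 120 124 118  96  62  33  25  25
   24  24  21]
 [ 24  23  25  22  32  57  81  99 109 114 116 109  95  71  46  29  25  23
   22  23  23]
 [ 23  25  23  23  25  37  57  72  81  87  86  82  69  52  35  26  23  22
   23  22  24]
 [ 22  24  22  24  24  31  44  55  60  63  63  60  51  39  28  21  24  23
   21  22  23]
 [ 23  24  24  25  25  26  32  37  44  46  43  41  34  28  24  22  23  23
   24  24  25]
 [ 24  25  24  2
[... 4402 characters left out ...]
8  29  29
   29  29]
 [ 30  30  30  28  32  45  73  97 103 105 104  95  72  43  29  28  28  29
   29  29]
 [ 29  30  30  30  30  34  47  63  74  77  74  61  45  33  29  29  29  30
   29  29]
 [ 30  31  30  29  30  30  32  36  40  42  40  34  31  29  30  30  29  30
   29  29]
 [ 29  31  30  30  30  29  28  29  30  30  29  29  28  30  29  29  30  30
   30  30]
 [ 30  30  29  30  29  29  30  29  29  29  29  30  29  29  30  30  30  30
   29  30]
 [ 30  29  30  29  30  30  30  30  30  31  30  30  29  30  29  30  30  30
   29  30]
 [ 30  30  30  31  31  29  30  28  29  29  30  29  30  30  30  30  29  30
   30  30]]
[246.24679983 161.38433927] [218.93589967 207.59099349] [246.50059692 164.85639569]
```

```bash
python3 - <<'E'
from h import *
p=np.array([.4948,.1960])
c=lambda: robot.current_tool_pos()
go([*p,.152],.06); t=c(); print(t)
d=p-t[:2]; f0=robot.current_contact_force()
print(robot.line_to([*(p+d),.142],None,.02,f_stop=3.),c(),robot.current_contact_force()-f0,robot.current_time_s())
robot.pause(.3); print(c(),robot.current_contact_force()-f0)
E
```

```text
[0.49503109 0.19608002 0.15226924]
True [0.4949249  0.1960756  0.14636185] [0.36778336 0.45551488 7.70605287] 11.95
[0.49493625 0.19605383 0.14635208] [1.20729301 0.36650128 9.71970139]
```

```bash
python3 - <<'E'
from h import *
fingers.gripper_to(.72); robot.pause(.1); t=robot.current_tool_pos(); print(t,robot.current_finger_gap())
robot.line_to([t[0],t[1],.26],None,.15)
robot.move_to(loc(-.16,0,.38),ori(0)); print(robot.current_time_s())
for n in("top","side"): cv2.imwrite(f"pics/d_{n}.png",rgb(n)[:,:,::-1])
u=[int(v) for v in proj(N,"side")]; w=[int(v) for v in proj(N,"top")]
a=cv2.imread("pics/d_top.png")[w[1]-75:w[1]+45,w[0]-60:w[0]+60]; b=cv2.imread("pics/d_side.png")[u[1]-60:u[1]+60,u[0]-50:u[0]+70]
cv2.imwrite("pics/d.png",cv2.resize(np.hstack([a,b]),None,fx=3.3,fy=3.3,interpolation=cv2.INTER_CUBIC))
E
```

```text
[0.49325789 0.19523513 0.14428289] 0.7211675691288826
14.425
```

View pics/d.png

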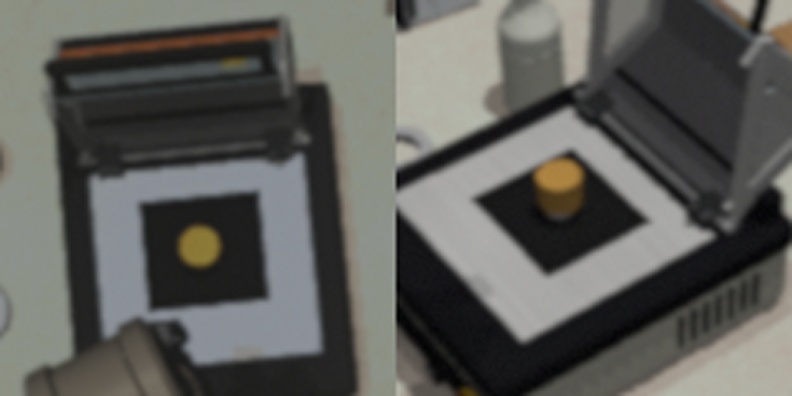

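```bash
python3 - <<'E'
from h import *
for n in("top","side"):
    a=cv2.imread(f"pics/{n}0.png").astype(int); d=cv2.imread(f"pics/d_{n}.png"); h=cv2.cvtColor(d,cv2.COLOR_BGR2HSV)
    u=proj(N,n); S=8
    # subpixel masks
    def cen(img,th,box,sgn=1):
        x0,y0,x1,y1=box; g=cv2.resize(img[y0:y1,x0:x1].astype(np.float32),None,fx=S,fy=S,interpolation=cv2.INTER_CUBIC)
        m=(g>th).astype(np.uint8); k,l,s,c=cv2.connectedComponentsWithStats(m); i=1+np.argmax(s[1:,4]); 
        return [round(float(v),2) for v in (x0+(s[i,0]+s[i,2]/2)/S,y0+(s[i,1]+s[i,3]/2)/S,s[i,2]/S,s[i,3]/S, s[i,1]/S+y0)]
    ux,uy=int(u[0]),int(u[1]); bx=(ux-12,uy-14,ux+12,uy+13)
    ring=cen(a.mean(2),65,bx)
    br=cen(np.clip(d[...,2].astype(int)-d[...,0],0,255),45 if n=="top" else 35,bx)
    P=lambda r,z: np.vstack([circ(N,zz,r,n) for zz in z])+.0
    bb=lambda q:[round(float(v),2) for v in (*(q.max(0)+q.min(0))/2,*np.ptp(q,axis=0),q[:,1].min())]
    print(n,"ring obs",ring,"pred at N",bb(P(.013,[.119])),bb(P(.013,[.119,.105])),"\n disc obs",br,"pred at N",bb(P(.02,[.119,.149])))
E
```

```text
top ring obs [219.38, 207.56, 8.5, 8.38, 203.38] pred at N [218.93, 207.59, 7.94, 7.91, 203.64] [219.16, 207.78, 8.4, 8.29, 203.64] 
 disc obs [218.56, 206.62, 12.38, 12.25, 200.5] pred at N [218.34, 207.09, 13.4, 13.18, 200.5]
side ring obs [245.56, 162.25, 10.12, 8.5, 158.0] pred at N [246.24, 161.4, 8.99, 6.26, 158.27] [246.35, 163.14, 9.21, 9.73, 158.27] 
 disc obs [245.31, 157.06, 15.88, 16.88, 148.62] pred at N [245.91, 157.62, 14.5, 17.26, 148.99]
```

```bash
python3 - <<'E'
from h import *
R=Ro.from_euler("z",A,degrees=True); out=[]
for n in("top","side"):
    im=cv2.imread(f"pics/{n}0.png"); b=bar(1.7); u=proj(b,n).astype(int); S=5; x0,y0=u-[38,45]
    c=np.clip(cv2.resize(im[y0:y0+90,x0:x0+76],None,fx=S,fy=S,interpolation=cv2.INTER_CUBIC)*1.5,0,255).astype(np.uint8)
    e=[((proj(b+R.apply([0,s,0]),n)-[x0,y0]+.5)*S).astype(int) for s in(-.0825,.0825,0)]
    cv2.line(c,tuple(map(int,e[0])),tuple(map(int,e[1])),(0,255,0),1); cv2.circle(c,tuple(map(int,e[2])),4,(0,0,255),1); out.append(c)
cv2.imwrite("pics/bar.png",np.hstack(out))
E
```

```text
(no output)
```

View pics/bar.png

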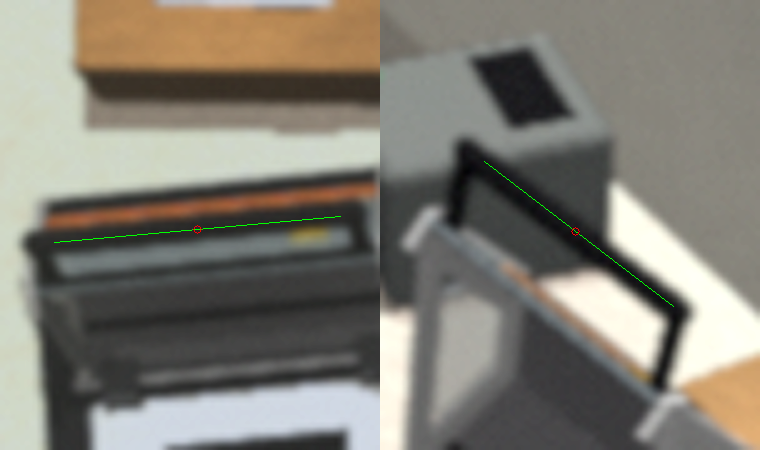

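```bash
python3 - <<'E'
from h import *
b=bar(1.7)
fingers.gripper_to(.55,40)
robot.move_to(loc(.04,0,.41),ori(0)); print(robot.current_joint_positions())
robot.line_to(b+[0,0,.06],ori(0),.12); robot.pause(.3); t=robot.current_tool_pos(); print(t-b,robot.current_joint_positions(),robot.current_time_s())
e=(b+[0,0,.06]-t)*[1,1,0]; f0=robot.current_contact_force()
print(robot.line_to(b+e-[0,0,.002],None,.06,f_stop=6),robot.current_tool_pos()-b,robot.current_contact_force()-f0)
E
```

```text
[-10.20844808  20.53280663 -18.96491699  61.45012787   6.57374579
  99.04079804 -20.8570308 ]
[-2.94807807e-04 -5.26682770e-05  6.05186332e-02] [-13.11196841  35.92492666 -16.98708344  39.21415728  10.27188479
 105.79223259 -18.0725886 ] 16.9917
False [ 0.00047487  0.000203   -0.00141671] [-0.23695998 -0.36387717  0.09026574]
```

```bash
python3 - <<'E'
from h import *
f0=robot.current_contact_force()
fingers.gripper_to(0,40); robot.pause(.2); b=bar(1.7)
print("gap mm",robot.current_finger_gap()*85,robot.current_tool_pos()-b,robot.current_contact_force()-f0,robot.current_time_s())
off=robot.current_tool_pos()-b
for q in (1.62,1.5,1.38,1.26):
    robot.line_to(bar(q)+off,ori(28*(1.7-q)/.915),.08)
    print(q,robot.current_tool_pos()-bar(q)-off,robot.current_finger_gap()*85,robot.current_contact_force()-f0)
print(robot.current_time_s())
cv2.imwrite("pics/m.png",cv2.resize(rgb("side")[30:230,150:380,::-1],None,fx=2.5,fy=2.5,interpolation=cv2.INTER_CUBIC))
E
```

```text
gap mm 14.77197952985169 [-1.30630509e-03 -9.37237452e-06 -1.45257710e-03] [-3.94015867 -2.27726261  1.91020089] 18.7583
1.62 [ 9.81121578e-04  7.20457714e-06 -7.57401849e-05] 14.299263955044237 [ 2.39698653 -0.28403932 -2.00930779]
1.5 [ 0.00124797 -0.00014251  0.00042921] 14.603612915000742 [ 2.70137207  0.35727673 -1.8777444 ]
1.38 [ 0.00094912 -0.00036649  0.00102081] 14.617331577020515 [ 2.03735129 -1.13537094  2.9277679 ]
1.26 [ 0.00103895 -0.00049152  0.00106878] 14.449435716105153 [-0.46400097 -4.03805969  4.85682894]
20.6583
```

View pics/m.png

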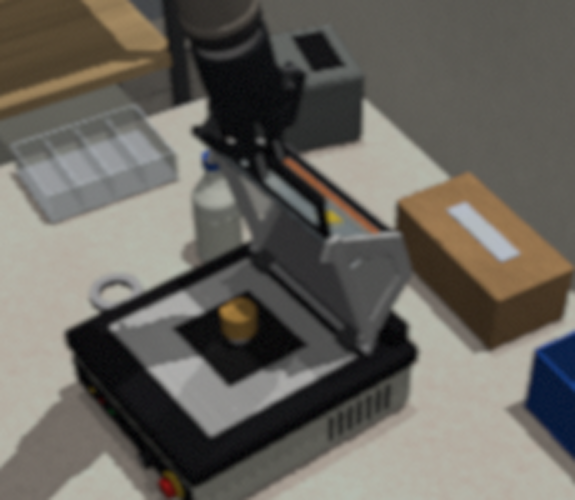

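```bash
python3 - <<'E'
from h import *
off=np.array([-.0005,0,-.0015])
for q in (1.14,1.02,.9,.84,.785):
    robot.line_to(bar(q)+off,ori(28*(1.7-q)/.915),.07)
    print(q,robot.current_tool_pos()-bar(q)-off,robot.current_finger_gap()*85,robot.current_contact_force())
robot.pause(.6)
t=robot.current_tool_pos(); H=loc(.1,0,.112); d=Ro.from_euler("z",-A,degrees=True).apply(t-off-H)
print("q deg",np.degrees(np.arctan2(d[2],-d[0])-.078),np.hypot(d[2],d[0]),d[1],robot.current_contact_force(),robot.current_time_s())
im=rgb("side")[:,:,::-1].copy(); cv2.imwrite("pics/f_side.png",im)
S=4;x0,y0=180,60; c=cv2.resize(im[y0:y0+140,x0:x0+190],None,fx=S,fy=S,interpolation=cv2.INTER_CUBIC)
c=np.clip(c*1.4,0,255).astype(np.uint8); R=Ro.from_euler("z",A,degrees=True)
for s in(-.0825,.0825):
    u=((proj(bar(.785)+R.apply([0,s,0]),"side")-[x0,y0]+.5)*S).astype(int); cv2.circle(c,tuple(map(int,u)),5,(0,255,0),1)
cv2.imwrite("pics/f.png",c)
E
```

```text
1.14 [ 0.0015301  -0.00053528  0.00142062] 14.613800290617394 [-0.53365424 -3.79633541  7.35172593]
1.02 [ 0.00094499 -0.00076257  0.00084166] 14.208412690873393 [-1.40620734 -4.33403758  6.48721317]
0.9 [-0.00059673 -0.00113379 -0.00090285] 14.58207860741946 [-3.51507663 -4.97629386  5.71459218]
0.84 [-0.00099644 -0.00123673 -0.00159938] 14.687163465324492 [-3.22119432 -4.6820778   4.42912359]
0.785 [-0.00112718 -0.00135188 -0.00215925] 14.628503377371343 [-1.72634344 -4.50526136  0.76364762]
q deg 44.519451145968254 0.23018365205446234 -0.0012095888999700437 [-3.06951419 -4.5264108   2.48339318] 23.6083
```

View pics/f.png

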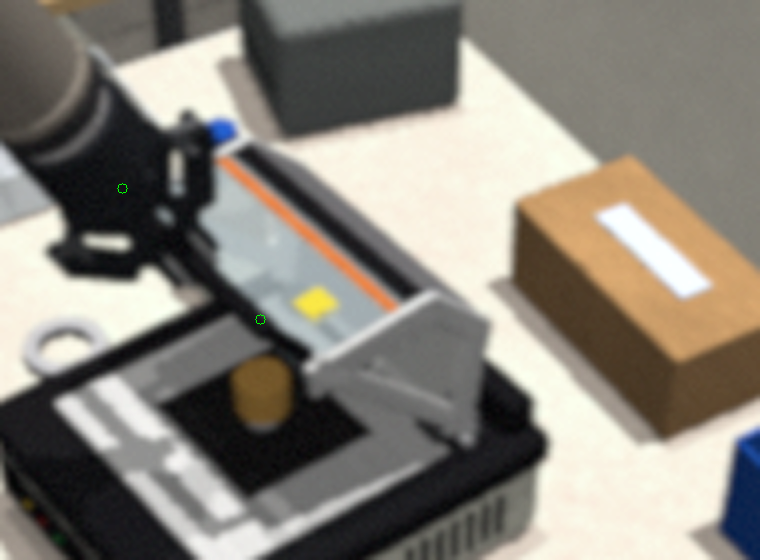

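```bash
python3 - <<'E'
from h import *
a=robot.current_tool_pos(); robot.pause(1.); print((robot.current_tool_pos()-a)*1000,robot.current_finger_gap()*85,robot.current_contact_force(),np.abs(robot.current_dq()).max(),robot.current_time_s())
workorder.close_job()
E
```

```text
[0.01257915 0.00590662 0.01614335] 14.326360299434945 [-3.18799415 -4.34017167  1.87710916] 0.04840009175542725 24.6583
the job is handed in; nothing more can be done
```

The brass disc is on the measuring ring, and the hood is held by its bar at about 45°. I handed the job in at 24.7 s of the 67 s allowed.

- **Disc:** I lifted it from its well and lowered it slowly until contact. The tool stopped at a height of 146.4 mm (146 mm expected) with about 10 N on it, and I released it there. Both cameras then showed it standing on the ring, centred to about 1 mm.
- **Hood:** I gripped the bar at its middle from above and guided it down the arc in small steps. The tool position gives 44.5°, and I never took it below that.
- **Final checks:** Over a 1 s hold the tool moved less than 0.02 mm, the fingers stayed closed on the bar, and the forces were a few newtons. The last picture showed the disc still on the ring.

Some readings disagreed slightly:
- The two cameras differed by about 2 mm on the ring's position, so I used a compromise between them.
- The finger reading on the bar was about 14.5 mm, against the 16 mm given.
- At the end there was a small sideways load of about 4 N and an offset of about 1 mm at the bar.

The hood angle comes from the arm position only. The last picture agreed with it by eye, but I did not measure the angle from it.

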